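Set the lift stage of a dental-lab scanner stand

ROBOT

A 6-joint arm with a two-finger parallel gripper is mounted at the origin on the work surface. World frame = base frame: x ahead of the robot, y to its left, z up, the work surface at z = 0. Lengths are in mm, angles in rad, forces in N, time in s.
With the tool pointing down it reaches from about 350 to 775 mm from the base axis. Payload 7.3 kg.
Tool frame: the origin (TCP) lies at the very end of the fingers, on their centre line; the grasp point (between the pads) lies 19 mm behind it; z points along the fingers, x is the direction in which the jaws open and shut, and the axes are right-handed (so a half turn about z gives the same grasp; the last joint's range is limited). The gripper opens to 92 mm and grips with 3 to 60 N. Pads are 19 mm wide; open, the fingers measure 130 mm over their backs; the gripper's body (75 mm by 190 mm) begins 47 mm behind the grasp point.
Start: joints at [1.164, 0.342, 1.524, -0, 1.275, -0.146], TCP at [135.357, 507.27, 226.741] pointing down, gripper open.
Joint ranges: [-2.53, 2.53], [-0.77, 2.02], [0.04, 2.7], [-1, 4.14], [0.28, 2.66], [-3.11, 3.11]. Speed limits (rad/s): [2.57, 2.57, 3.14, 3.14, 3.14, 3.14].

INTERFACE

Orientations are given as [roll, pitch, yaw] about the fixed x, y, z axes, in that order (R = Rz(yaw) Ry(pitch) Rx(roll)).
In Python, from plant import bot, capture, camera_params gives the robot as it stands.
- The arm moves only by the shell command python3 -m jog 'ROWS' [OPENING]. ROWS is a JSON object of lists of equal length, an entry for each row: "xyz": the shift along the world's x, y, z as a fraction of full scale, a list of three; "angular": the turn, a rotation vector about the world's x, y, z as a fraction of full scale, a list of three. In form: {"xyz": [[x, y, z], ...], "angular": [[wx, wy, wz], ...]}. A call has 1 to 10 rows; each row shifts and turns the pose as measured when the row begins; what a row does not reach is not made up. Full scale, the value 1, is 2 cm for a shift and 6 degrees for a turn. A row lasts 1/10 s, in which the tool goes at most 50 mm and 8.59 degrees, less where a joint would pass 70% of its speed; a pose out of reach is approached as far as the arm can. A call with a number of a shift or a turn outside -1 to 1 is refused whole. A call with a gripper value outside its range is refused whole. OPENING is the closure, from -1 (fully open) to 1 (shut), set as the call begins (- or left out, the last holds). The fingers move at their own pace and stop on an object; the grip force is fixed at half the most. Time passes only in rows, so rows that do not move let the fingers close. It gives the time, the measured TCP pose, the force and the opening at its end, in the units of the state.
- bot.get_obs(): the state, without advancing time (a new reading comes with each control period).
- capture(name): name is "side" or "top" or "wrist"; returns the picture (480x640x3 uint8, red, green, blue); there is no depth.
- camera_params(name): a dict with "fx", "fy", "cx", "cy" (pixels), "rvec" (rotation vector, rad) and "tvec" (3), from world to camera coordinates, as OpenCV has them. Camera axes: x right, y down, z forward; pixel columns grow to the right and rows downward; lengths in mm; the calibration is good to about 2 mm. The wrist camera is an equidistant fisheye: a pixel r from the principal point sees the ray r / f radians off the axis. A picture is of the moment at which its call begins: read the wrist's pose just before it. camera_params takes no time and is no camera call; for the wrist camera it gives the pose at the moment of the call.
- bot.close_job(): hands the job in, once; it reports no verdict.
The state is a dict: "time": time; "joint_positions": joint angles; "dq": joint speeds; "tau": joint torques, N m; "tool_pos": TCP position; "tcp_rot": TCP orientation; "contact_force": force on the tool from outside, world axes, zero at the start; "moment": the same for the moment, N m; "grip_width": finger opening in mm.
Only numpy, scipy, OpenCV 4.12 (cv2) and the standard library are available. Lean on these libraries where they do the work, as an engineer would, in place of code of your own. Each camera call takes 0.05 s, during which the arm holds its last target.

TASK

Crank the red handwheel clockwise to raise the scanner stage until you feel it come up against its top stop, then back it off a quarter turn so that the screw is not left jammed. Then lock the stage by turning the blue T-handle clockwise until it stiffens and comes up tight. Let go of everything, and leave the models, blanks, bottles, brush and dish around the stand where they are.

Things in the scene. Friction and masses are not known exactly. Their poses are not given: they have to be found in the camera images.
- lift: Scanner stand fixed to the table, base 250 x 320 x 20 mm. Origin: its middle at table level, z up, -x = front. In its frame (mm): leaning handwheel at the right (-30, -105), T-handle front left (-90, 90), rising stage (plate 100 x 110, at most 122 high, plaster model fixed on it 21 higher) at (40, 90); two scanner eyes on a bar at the left rear, 175 high.
- wheel_centre (a point): Centre of the red handwheel in the plane of its rim, 131 mm above the table; does not turn with it. z axis = axle, pointing out of the wheel's face, up and leaning 30 degrees from vertical to the right side (-y) of the stand; x axis level. Rim circle radius 55 mm, rim bar 12 mm thick, three spokes.
- crank (a point): Middle of the black crank handle on the rim: cylinder 18 mm dia, 45 mm long, parallel to the axle and 55 mm off it. This point is 30 mm out from the rim's plane; the handle spans 9 to 54 mm out. It spins freely on its pin, so it can be held and cranked round without turning the hand.
- wheel (a joint): Handwheel angle, rad. 0 at the hard top stop; grows as it is unwound (counter-clockwise looking at the wheel's face), at most 17. Starts 1.2 to 2.2 turns from the stop. Cranking clockwise lowers the value and raises the stage 2.5 mm per rad. Friction 0.12 N m (about 2 N at the crank); stays where it is left.
- tee (a point): Middle of the crossbar of the blue T-handle, about 118 mm above the table. Crossbar 84 mm long, 12 mm wide, 14 mm high, level; the clamp screw is vertical through this point. The point turns with the handle: its x axis runs along the crossbar, z is up.
- clamp (a joint): Angle of the T-handle, rad. 0 fully loose; grows clockwise seen from above. The resistance rises from 0.13 N m to about 0.23 N m, and at 1.25 it comes up hard: clamped. It starts between 0 and 0.25 and stays where it is left.
- model: Bystander, not to be moved: loose plaster tooth model, disc 68 mm dia, 27 mm high. Origin: centre of its underside.
- blank_a: Bystander, not to be moved: loose white milling blank, 98 mm dia x 18 mm. Origin: centre of its underside.
- blank_b: Bystander, not to be moved: loose ivory milling blank, 98 mm dia x 14 mm, lying on the white one. Origin: centre of its underside.
- bottle_a: Bystander, not to be moved: loose amber bottle, 40 mm dia x 75 mm, black cap. Origin: centre of its underside.
- bottle_b: Bystander, not to be moved: loose amber bottle, 40 mm dia x 75 mm, white cap. Origin: centre of its underside.
- dish: Bystander, not to be moved: loose blue mixing dish, 60 mm dia x 30 mm. Origin: centre of its underside.
- brush: Bystander, not to be moved: loose small brush with a blue handle, 160 mm long, lying on the table. Origin: middle of its length, at its underside.

How it is judged (in metres and radians):
On the way, in this order (a step that is already met when the one before it is completed fails the run):
1. the wheel is cranked up against its top stop (within 0.08 rad) (value of joint wheel below 0.08 rad), for 0.1 s.
2. the wheel is backed off a quarter turn (1.22 to 1.92 rad from the stop) (value of joint wheel between 1.22 and 1.92 rad and velocity of joint wheel between -0.2 and 0.2 rad/s), for 0.2 s.
3. the T-handle is turned until tight (beyond 1.08 rad) with the wheel still a quarter turn off the stop (value of joint wheel between 1.22 and 1.92 rad and value of joint clamp above 1.08 rad), for 0.2 s.
At the end, for the whole second after the job is handed in: The handwheel rests a quarter turn off its top stop (1.22 to 1.92 rad, that is 70 to 110 degrees), the T-handle is tight (beyond 1.08 rad of 1.25), both at rest, and every bystander is within 20 mm of where it was (all of step 3 and velocity of joint wheel between -0.05 and 0.05 rad/s and velocity of joint clamp above -0.05 rad/s and distance of each of model, blank_a, blank_b, bottle_a, bottle_b, brush, dish from where it was at the start of the episode below 0.02 m); the robot touches nothing.
It fails at once if a bystander is moved by more than 30 mm (distance of any of model, blank_a, blank_b, bottle_a, bottle_b, brush, dish from where it was at the start of the episode above 0.03 m).
It also fails if it takes over 72 s, if anything falls off the work surface, if the arm or the gripper's body presses on something with over 40 N, if the wrist force passes 120 N, or if a joint passes its speed limit or range.

## Working session

There is one attempt and no reset: what is moved stays moved. The work goes in short steps, Python scripts to look and compute and a shell command to move; the robot and the scene stay as the last step left them, time stands still between calls to the robot, and variables do not carry over. Pictures are saved under pics/ and viewed, and the job is handed in when it is done.

```bash
ls; mkdir -p pics; python3 - <<'E'
from plant import bot,capture,camera_params
import cv2
o=bot.get_obs();print(o)
for n in("side","top","wrist"):
    print(n,camera_params(n))
    cv2.imwrite(f"pics/{n}0.png",capture(n)[:,:,::-1])
E
```

```text
pics
{'time': 0.0, 'joint_positions': array([ 1.16401911e+00,  3.42726461e-01,  1.52501368e+00, -1.24609869e-06,
        1.27540143e+00, -1.46033955e-01]), 'dq': array([ 0.00085505, -0.00055164, -0.00106756, -0.00015854, -0.00102063,
       -0.00071833]), 'tau': array([ 5.28597193e-04, -4.31254184e+01, -2.44214594e+01,  7.18453154e-02,
        5.60741080e-02, -1.41534629e-04]), 'tool_pos': array([135.17770788, 506.87758923, 226.04419007]), 'tcp_rot': array([-3.14136844e+00,  1.53260631e-03,  1.31005360e+00]), 'contact_force': array([-0.69662006, -0.45915091, -0.2650024 ]), 'moment': array([-0.04048305, -0.02187219, -0.00143461]), 'grip_width': 92.0310674093173}
side {'fx': 513.6306480184021, 'fy': 513.6306480184021, 'cx': 316.5280887524469, 'cy': 231.87833762318147, 'rvec': array([ 2.25759612, -0.27478123,  0.14173351]), 'tvec': array([-561.7285202 ,  194.63681363,  981.86438568])}
top {'fx': 433.796112846034, 'fy': 433.796112846034, 'cx': 316.42353169913355, 'cy': 239.5763525084529, 'rvec': array([ 2.20111858, -2.13696842,  0.15069426]), 'tvec': array([  11.25627469,  601.53052103, 1051.17674889])}
wrist {'fx': 371.64829954431775, 'fy': 371.64829954431775, 'cx': 315.5741266573158, 'cy': 242.98722451647805, 'rvec': array([-2.30600001, -1.77248088, -0.25007276]), 'tvec': array([-524.25352207,  -35.3784156 ,  390.99523038])}
```

View pics/side0.png

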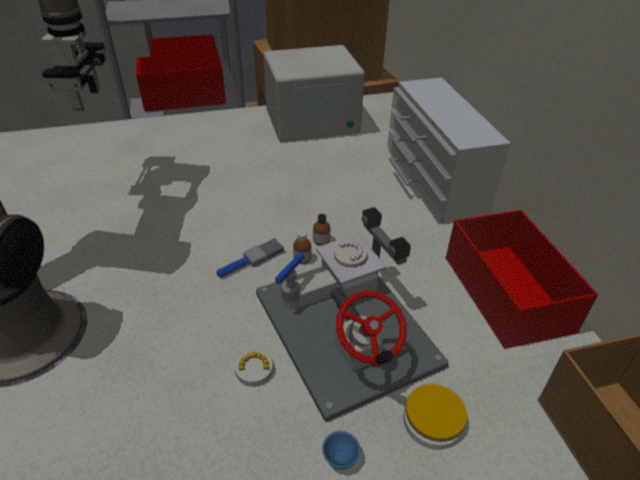

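View pics/top0.png

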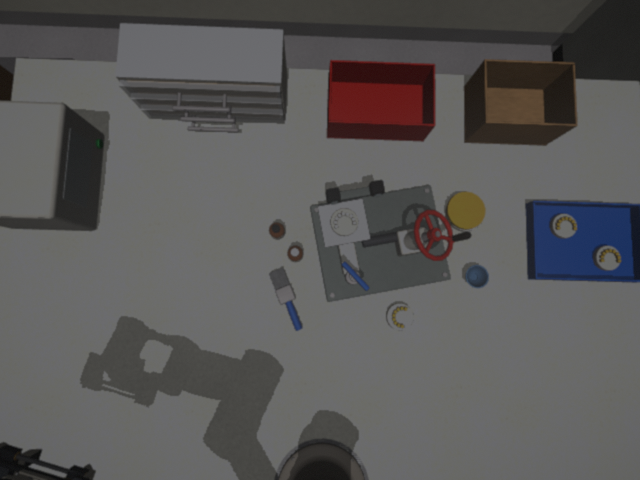

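View pics/wrist0.png

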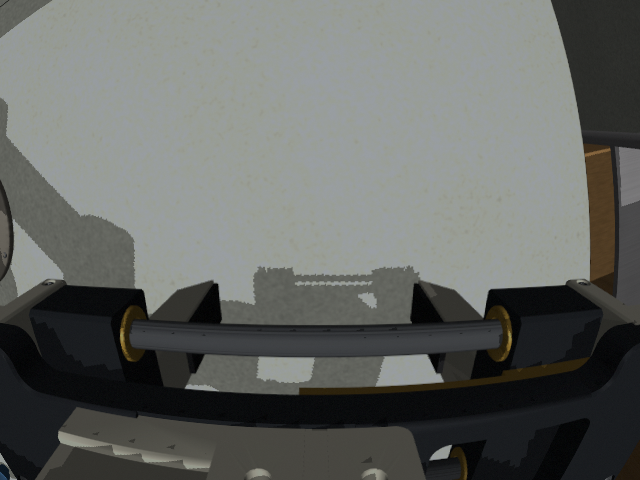

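The side and top views show the stand ahead of the robot. In the top view the base corners are near (312,207), (429,186), (449,278) and (330,300). The wheel is near (434,236), with the black crank at (462,238), and the tee is near (355,276). Next I'll zoom in and measure.

```bash
cat > h.py <<'E'
import numpy as np,cv2
from scipy.spatial.transform import Rotation as R
from plant import bot,capture,camera_params
def ray(n,px,cp=None):
    c=cp or camera_params(n); Rm=cv2.Rodrigues(np.array(c['rvec']))[0]; t=np.array(c['tvec'])
    a=np.array([(px[0]-c['cx'])/c['fx'],(px[1]-c['cy'])/c['fy']])
    if n=='wrist':
        r=np.hypot(*a); d=np.array([*(a/r*np.sin(r)),np.cos(r)]) if r>0 else np.array([0,0,1.])
    else: d=np.array([*a,1.])
    d=Rm.T@d; return -Rm.T@t,d/np.linalg.norm(d)
def onz(n,px,z,cp=None):
    o,d=ray(n,px,cp); return o+d*(z-o[2])/d[2]
def tri(rs):
    A=sum(np.eye(3)-np.outer(d,d) for o,d in rs); b=sum((np.eye(3)-np.outer(d,d))@o for o,d in rs)
    p=np.linalg.solve(A,b); return p,[np.linalg.norm((np.eye(3)-np.outer(d,d))@(p-o)) for o,d in rs]
def proj(n,p,cp=None):
    c=cp or camera_params(n); Rm=cv2.Rodrigues(np.array(c['rvec']))[0]; q=Rm@np.array(p)+c['tvec']
    if n=='wrist':
        r=np.hypot(q[0],q[1]); th=np.arctan2(r,q[2]); u=q[:2]/r*th
    else: u=q[:2]/q[2]
    return u*c['fx']+[c['cx'],c['cy']]
E
python3 - <<'E'
from h import *
for n,(x0,y0,w) in dict(top=(300,170,190),side=(210,190,250)).items():
    im=cv2.imread(f'pics/{n}0.png'); hs=cv2.cvtColor(im,cv2.COLOR_BGR2HSV)
    c=im[y0:y0+int(w*.75),x0:x0+w]; cv2.imwrite(f'pics/{n}z.png',cv2.resize(c,(800,600),interpolation=cv2.INTER_CUBIC))
    for nm,lo,hi in(('red',(0,150,60),(6,255,255)),('blue',(105,150,60),(125,255,255)),('yel',(18,150,80),(30,255,255))):
        m=cv2.inRange(hs,lo,hi); k,l,s,ce=cv2.connectedComponentsWithStats(m)
        for i in range(1,k):
            if s[i,4]>60: print(n,nm,s[i],ce[i].round(1))
cs=[(312,207),(429,186),(449,278),(330,300)]
P=[onz('top',c,20) for c in cs]; print(np.round(P,1)); print(np.mean(P,0))
for i in range(4): d=P[(i+1)%4]-P[i];print(np.linalg.norm(d),np.degrees(np.arctan2(d[1],d[0])))
E
```

```text
top red [ 328   61  106   66 4125] [374.9 101.8]
top red [415 211  38  49 539] [432.5 234.3]
top blue [ 534  204  106   78 5703] [583.1 242. ]
top blue [343 263  25  27 100] [355.1 275.5]
top yel [ 448  193   36   35 1002] [465.5 210.1]
side red [ 136   35   85   64 2502] [179.2  60.8]
side red [169  88  20  18  84] [179.   95.7]
side red [191  88  20  17 101] [201.   96.7]
side red [ 447  210  151  138 8578] [516.6 279. ]
side red [ 336  290   70   76 1487] [370.4 325.3]
side blue [276 253  27  30 197] [288.9 267.2]
side blue [217 257  32  19 202] [232.6 266.1]
side yel [252 352  16  16  84] [261.2 358.7]
side yel [239 354  12  15  65] [243.4 360.7]
side yel [ 406  384   61   56 2570] [436.  411.5]
[[ 686.5   42.5   20. ]
 [ 751.7 -259.3   20. ]
 [ 515.2 -309.6   20. ]
 [ 451.7   -9.5   20. ]]
[ 601.29981371 -133.96723358   20.        ]
308.71165117554193 -77.80625327803779
241.786341999035 -167.9958518815968
306.71099294027607 101.95984057777086
240.5359036813431 12.480330679915324
```

View pics/topz.png

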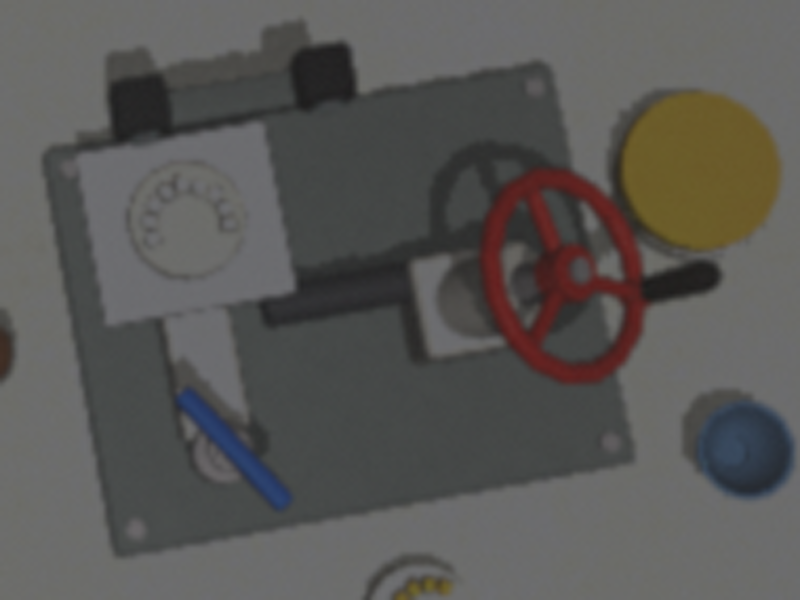

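View pics/sidez.png

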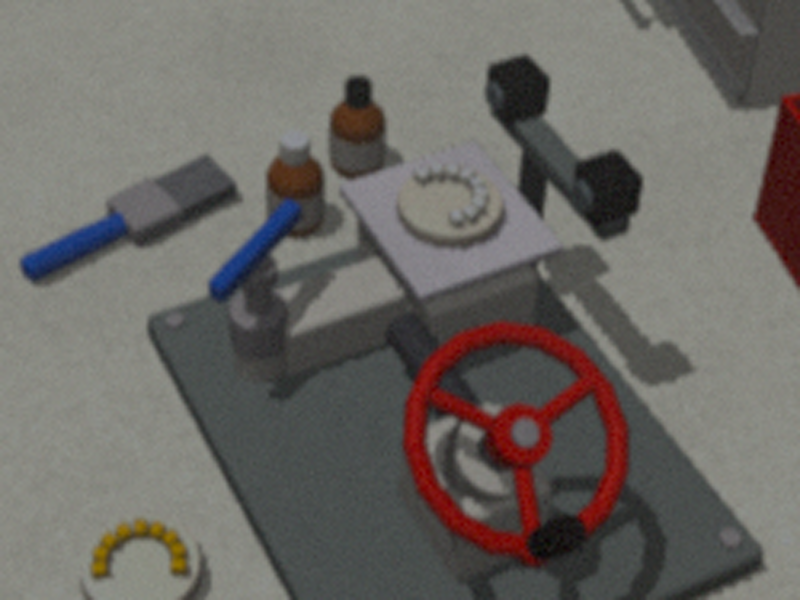

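The zooms are clear. The wheel ellipse centre is near (562,276) in topz, with the crank running from (648,290) to its tip at (715,272). The tee bar runs from (185,397) to (285,500). Next I'll refine these.

```bash
python3 - <<'E'
from h import *
T=lambda u,v:(300+(u+.5)*190/800-.5,170+(v+.5)*142/600-.5)
S=lambda u,v:(210+(u+.5)*250/800-.5,190+(v+.5)*187/600-.5)
cs=[T(43,150),T(548,63),T(637,462),T(117,556)]
P=np.array([onz('top',c,20) for c in cs]); print(P.round(1),P.mean(0))
# screws: visible
for i in range(4): d=P[(i+1)%4]-P[i];print(np.linalg.norm(d).round(1),np.degrees(np.arctan2(d[1],d[0])).round(2))
yaw=np.radians(12.2)
def fit(n):
    im=cv2.imread(f'pics/{n}0.png');hs=cv2.cvtColor(im,cv2.COLOR_BGR2HSV)
    m=cv2.inRange(hs,(0,120,50),(8,255,255))|cv2.inRange(hs,(172,120,50),(180,255,255))
    k,l,s,ce=cv2.connectedComponentsWithStats(m)
    tgt={'top':(434,236),'side':(370,325)}[n]
    i=min((i for i in range(1,k) if s[i,4]>300),key=lambda i:np.hypot(*(ce[i]-tgt)))
    c=max(cv2.findContours((l==i).astype('uint8'),0,2)[0],key=cv2.contourArea)
    return cv2.fitEllipse(cv2.convexHull(c))
es=fit('side');et=fit('top');print(es,et)
w,r=tri([ray('side',es[0]),ray('top',et[0])]);print('wheel',w,r)
w2=onz('top',et[0],131);print(w2)
def blue(n):
    im=cv2.imread(f'pics/{n}0.png');hs=cv2.cvtColor(im,cv2.COLOR_BGR2HSV)
    m=cv2.inRange(hs,(105,110,40),(128,255,255));k,l,s,ce=cv2.connectedComponentsWithStats(m)
    tgt={'top':(355,275),'side':(288,267)}[n]
    i=min((i for i in range(1,k) if s[i,4]>50),key=lambda i:np.hypot(*(ce[i]-tgt)))
    q=np.argwhere(l==i)[:,::-1].astype(np.float32); return ce[i],cv2.minAreaRect(q)
bs=blue('side');bt=blue('top');print(bs,bt)
t,r=tri([ray('side',bs[0]),ray('top',bt[0])]);print('tee',t,r)
b=cv2.boxPoints(bt[1]);B=np.array([onz('top',p,118) for p in b]);print(B.round(1))
ct,r=tri([ray('side',S(556,540)),ray('top',T(712,272))]);print('crank tip',ct,r)
cm,r=tri([ray('side',S(555,538)),ray('top',T(680,280))]);print('crank mid',cm,r)
E
```

```text
[[ 691.3   48.2   20. ]
 [ 755.7 -261.3   20. ]
 [ 513.  -314.4   20. ]
 [ 448.5   -3.1   20. ]] [ 602.11291861 -132.6502892    20.        ]
316.1 -78.23
248.5 -167.66
317.9 101.7
248.1 11.93
((370.796875, 327.0725402832031), (68.19746398925781, 76.8280029296875), 153.2119598388672) ((433.2710876464844, 234.8265838623047), (37.299705505371094, 51.199951171875), 162.83807373046875)
wheel [ 609.42885991 -238.87970344  126.72792641] [np.float64(0.034595182733546156), np.float64(0.0345951827335747)]
[ 608.79894122 -237.6280363   131.        ]
(array([289.48235294, 267.05098039]), ((289.3068542480469, 267.2849426269531), (7.118564605712891, 38.31462860107422), 42.87890625)) (array([355.05952381, 275.5952381 ]), ((355.25048828125, 275.73388671875), (35.42815017700195, 4.65079927444458), 46.84761428833008))
tee [510.64250884 -60.51246966 117.95690098] [np.float64(0.08055354264636827), np.float64(0.08055354264636849)]
[[535.3 -28.6 118. ]
 [542.9 -36.3 118. ]
 [485.3 -93.1 118. ]
 [477.8 -85.4 118. ]]
crank tip [ 607.07791985 -313.5439992   144.74044847] [np.float64(4.2774879487741435), np.float64(4.277487948774405)]
crank mid [ 608.0505503  -302.34109899  130.0234755 ] [np.float64(0.43578948322450384), np.float64(0.4357894832248248)]
```

```bash
python3 - <<'E'
from h import *
T=lambda u,v:(300+(u+.5)*190/800-.5,170+(v+.5)*142/600-.5)
S=lambda u,v:(210+(u+.5)*250/800-.5,190+(v+.5)*187/600-.5)
for p in [S(150,320),S(762,552),(329,411)]: print(onz('side',p,20))
print(tri([ray('side',S(150,320)),ray('top',T(117,556))]))
print(tri([ray('side',S(762,552)),ray('top',T(548,63))]))
print(tri([ray('side',(329,411)),ray('top',T(637,462))]))
for n in('side','top'):print(n,ray(n,(320,240)))
# screws
print('screw FL',tri([ray('side',S(175,320)),ray('top',T(136,529))]),'RR',tri([ray('side',S(731,537)),ray('top',T(536,87))]))
# hub
print('hub',tri([ray('side',S(525,433)),ray('top',T(577,268))]))
c=np.radians(12);Rz=R.from_euler('z',c).as_matrix()
for L in((602,-132.6,0),(617,-130,0)):
  for q in((-90,90,118),(-30,-105,131),(-125,160,20),(125,160,20),(125,-160,20),(-125,-160,20)):
    p=Rz@q+np.array(L);print(q,p.round(1),proj('side',p).round(1),proj('top',p).round(1))
E
```

```text
[450.42173315  -9.06738903  20.        ]
[ 754.43342204 -264.98424589   20.        ]
[ 522.64046365 -307.73639802   20.        ]
(array([449.65625804,  -3.49374946,  14.33332323]), [np.float64(1.2652711269607901), np.float64(1.265271126960686)])
(array([ 756.61904123, -262.40995734,   15.85441741]), [np.float64(0.17067425502584835), np.float64(0.17067425502593692)])
(array([ 516.81418108, -312.26999003,   28.79211647]), [np.float64(4.23800024725641), np.float64(4.238000247256492)])
side (array([ 384.03324719, -742.32438413,  786.7357023 ]), array([ 0.197466  ,  0.72868105, -0.65576757]))
top (array([ 471.67317652,   48.61446164, 1114.49507739]), array([ 0.11819951, -0.0262817 , -0.992642  ]))
screw FL (array([465.23335152, -13.9878206 ,  21.29627622]), [np.float64(0.5465415782001036), np.float64(0.5465415782002372)]) RR (array([ 740.14333273, -253.20934279,   22.64661179]), [np.float64(0.38657650634131746), np.float64(0.3865765063415609)])
hub (array([ 612.11316927, -243.47521779,  137.60522235]), [np.float64(0.11786961867131895), np.float64(0.11786961867135719)])
(-90, 90, 118) [495.3 -63.3 118. ] [281.6 269.4] [356.2 282.3]
(-30, -105, 131) [ 594.5 -241.5  131. ] [362.8 328.3] [435.  241.1]
(-125, 160, 20) [446.5  -2.1  20. ] [254.1 287.3] [327. 302.]
(125, 160, 20) [691.   49.9  20. ] [359.9 251.9] [309.2 205.2]
(125, -160, 20) [ 757.5 -263.1   20. ] [448.9 360.5] [430.5 183.9]
(-125, -160, 20) [ 513.  -315.1   20. ] [324.5 416.3] [451.2 279. ]
(-90, 90, 118) [510.3 -60.7 118. ] [289.3 267.1] [355.1 275.7]
(-30, -105, 131) [ 609.5 -238.9  131. ] [371.  325.4] [433.8 234.5]
(-125, 160, 20) [461.5   0.5  20. ] [261.1 285.2] [326.1 295.9]
(125, 160, 20) [706.   52.5  20. ] [366.  250.1] [308.3 199.4]
(125, -160, 20) [ 772.5 -260.5   20. ] [456.  357.7] [429.5 178.2]
(-125, -160, 20) [ 528.  -312.5   20. ] [332.9 412.9] [450.1 273. ]
```

```bash
cat >> h.py <<'E'
psi=np.radians(12.)
W=np.array([609.5,-238.9,131.])
u=np.array([np.cos(psi),np.sin(psi),0]); n=np.array([np.sin(psi)*.5,-np.cos(psi)*.5,np.sqrt(.75)]); v=np.cross(n,u)
RT=R.from_matrix(np.column_stack([u,-v,-n]))
def tcp_at(a,out=16,r=55): return W+r*(np.cos(a)*u+np.sin(a)*v)+out*n
def crank_ang(p,out=None):
    d=p-W; return np.degrees(np.arctan2(d@v,d@u)),np.hypot(d@v,d@u),d@n
def st(tgt=None,Rt=None,rows=1):
    o=bot.get_obs(); p=o['tool_pos']; Rc=R.from_euler('xyz',o['tcp_rot'])
    print('t',round(o['time'],2),'p',p.round(1),'q',o['joint_positions'].round(2),'F',o['contact_force'].round(1),'w',round(o['grip_width'],1))
    if tgt is not None: print('xyz units total',((tgt-p)/20).round(2))
    if Rt is not None: print('ang units total',(np.degrees((Rt*Rc.inv()).as_rotvec())/6).round(2))
    print('crank frame ang,r,out',np.round(crank_ang(p),1))
E
python3 - <<'E'
from h import *
a=np.radians(-105)
print(tcp_at(a,16),tcp_at(a,86))
st(tcp_at(a,140),RT)
E
```

```text
[ 606.80499954 -294.68781645  118.29344624] [ 614.08190872 -328.92298247  178.9152245 ]
t 0.15 p [135.2 507.  226.2] q [ 1.16  0.34  1.52 -0.    1.28 -0.15] F [0.4 0.3 0.7] w 91.8
xyz units total [ 2.422e+01 -4.312e+01 -3.000e-02]
ang units total [  3.82   3.61 -10.26]
crank frame ang,r,out [ 112.   824.8 -331.6]
```

```bash
python3 -m jog '{"xyz":[[0.8,-0.7,0.5],[0.8,-0.7,0.5],[0.8,-0.7,0.5],[0.8,-0.7,0.5],[0.8,-0.7,0.5],[0.8,-0.7,0.5],[0.8,-0.7,0.5],[0.8,-0.7,0.5],[0.8,-0.7,0.5],[0.8,-0.7,0.5]],"angular":[[0.1,0.09,-0.26],[0.1,0.09,-0.26],[0.1,0.09,-0.26],[0.1,0.09,-0.26],[0.1,0.09,-0.26],[0.1,0.09,-0.26],[0.1,0.09,-0.26],[0.1,0.09,-0.26],[0.1,0.09,-0.26],[0.1,0.09,-0.26]]}'
python3 -c "
from h import *
st(tcp_at(np.radians(-105),140),RT)"
```

```text
time: 1.15
tool_pos: [296.8, 360.8, 325.5]
tcp_rot: [-3.007, -0.052, 1.03]
contact_force: [0.5, 0.5, -0.1]
grip_width: 92.0
t 1.15 p [296.8 360.8 325.5] q [ 0.62  0.16  1.51  0.14  1.48 -0.43] F [ 0.5  0.5 -0.1] w 92.0
xyz units total [ 16.15 -35.81  -4.99]
ang units total [ 2.81  2.63 -7.63]
crank frame ang,r,out [ 105.3  685.9 -157.4]
```

```bash
J='x'; python3 -m jog '{"xyz":[[0.6,-1,0],[0.6,-1,0],[0.6,-1,0],[0.6,-1,0],[0.6,-1,0],[0.6,-1,0],[0.6,-1,0],[0.6,-1,0],[0.6,-1,0],[0.6,-1,0]],"angular":[[0.1,0.09,-0.26],[0.1,0.09,-0.26],[0.1,0.09,-0.26],[0.1,0.09,-0.26],[0.1,0.09,-0.26],[0.1,0.09,-0.26],[0.1,0.09,-0.26],[0.1,0.09,-0.26],[0.1,0.09,-0.26],[0.1,0.09,-0.26]]}'
python3 -m jog '{"xyz":[[0.5,-1,0],[0.5,-1,0],[0.5,-1,0],[0.5,-1,0],[0.5,-1,0],[0.5,-1,0],[0.5,-1,0],[0.5,-1,0],[0.5,-1,0],[0.5,-1,0]],"angular":[[0.1,0.09,-0.26],[0.1,0.09,-0.26],[0.1,0.09,-0.26],[0.1,0.09,-0.26],[0.1,0.09,-0.26],[0.1,0.09,-0.26],[0.1,0.09,-0.26],[0.1,0.09,-0.26],[0.1,0.09,-0.26],[0.1,0.09,-0.26]]}'
python3 -c "
from h import *
st(tcp_at(np.radians(-105),140),RT)"
```

```text
time: 2.15
tool_pos: [420.8, 152.2, 325.3]
tcp_rot: [-2.862, -0.074, 0.736]
contact_force: [0.7, 0.8, -0.8]
grip_width: 91.7
time: 3.15
tool_pos: [523.4, -57.1, 322.6]
tcp_rot: [-2.713, -0.05, 0.441]
contact_force: [0.7, -0.1, -0.5]
grip_width: 91.5
t 3.15 p [523.4 -57.1 322.6] q [-0.44  0.44  1.19  0.31  1.81 -0.86] F [ 0.7 -0.1 -0.5] w 91.5
xyz units total [  4.81 -14.91  -4.85]
ang units total [ 0.71  0.74 -2.18]
crank frame ang,r,out [ 99.9 269.3  68.1]
```

```bash
python3 -m jog '{"xyz":[[0.4,-1,0],[0.4,-1,0],[0.4,-1,0],[0.4,-1,0],[0.4,-1,0],[0.3,-1,-0.2],[0.3,-1,-0.4],[0.3,-1,-0.6],[0.3,-1,-0.6],[0.3,-1,-0.6]],"angular":[[0.1,0.09,-0.26],[0.1,0.09,-0.26],[0.1,0.09,-0.26],[0.1,0.09,-0.26],[0.1,0.09,-0.26],[0.1,0.09,-0.26],[0.1,0.09,-0.26],[0,0.08,-0.26],[0,0,0],[0,0,0]]}'
python3 - <<'E'
from h import *
st(tcp_at(np.radians(-105),110),RT)
cp=camera_params('wrist'); im=capture('wrist'); np.save('cpw.npy',cp,allow_pickle=True)
cv2.imwrite('pics/w1.png',im[:,:,::-1])
print(proj('wrist',tcp_at(np.radians(-105),30),cp),proj('wrist',W,cp),proj('wrist',tcp_at(np.radians(-105),54),cp))
E
```

```text
time: 4.15
tool_pos: [595.8, -266.5, 269.7]
tcp_rot: [-2.613, 0.002, 0.208]
contact_force: [0.5, -1.0, 0.7]
grip_width: 91.8
t 4.15 p [ 595.8 -266.5  269.7] q [-0.69  0.83  0.68  0.36  2.04 -0.8 ] F [ 0.5 -1.   0.7] w 91.8
xyz units total [ 1.04 -3.71 -3.5 ]
ang units total [-0.05 -0.03  0.01]
crank frame ang,r,out [111.6  52.1 132.2]
[321.71427595 360.5103599 ] [338.29920677 288.56658591] [322.16567473 377.30381595]
```

View pics/w1.png

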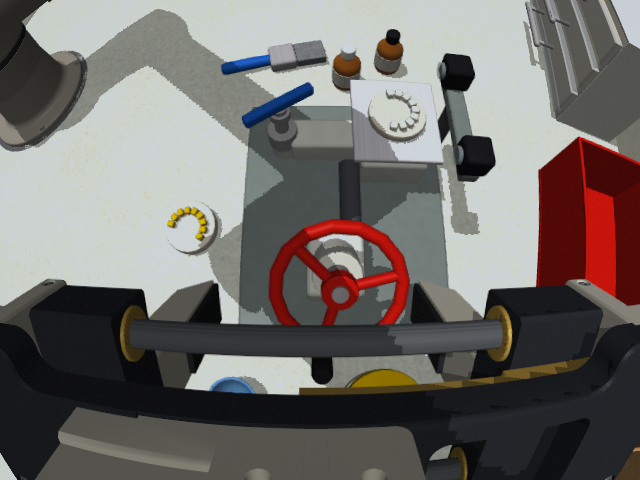

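Measured positions line up: the crank is at (321,358–380) in the wrist view and the prediction was (322,361–377). The hub at (340,292) agrees too. Now I'll approach the crank.

```bash
python3 -m jog '{"xyz":[[0.2,-0.74,-0.7],[0.2,-0.74,-0.7],[0.2,-0.74,-0.7],[0.2,-0.74,-0.7],[0.2,-0.74,-0.7],[0,0,0]],"angular":[[0,0,0],[0,0,0],[0,0,0],[0,0,0],[0,0,0],[0,0,0]]}' -0.2
python3 - <<'E'
from h import *
st(tcp_at(np.radians(-105),16),RT)
cp=camera_params('wrist'); im=capture('wrist')
cv2.imwrite('pics/w2.png',im[:,:,::-1])
E
```

```text
time: 4.8
tool_pos: [615.2, -345.9, 189.0]
tcp_rot: [-2.605, 0.01, 0.204]
contact_force: [-0.2, 0.0, 0.0]
grip_width: 55.4
t 4.8 p [ 615.2 -345.9  189. ] q [-0.75  1.04  0.44  0.34  2.09 -0.85] F [-0.2  0.   0. ] w 55.4
xyz units total [-0.42  2.56 -3.53]
ang units total [-0.1  -0.11  0.05]
crank frame ang,r,out [-104.9   64.9  103.1]
```

View pics/w2.png

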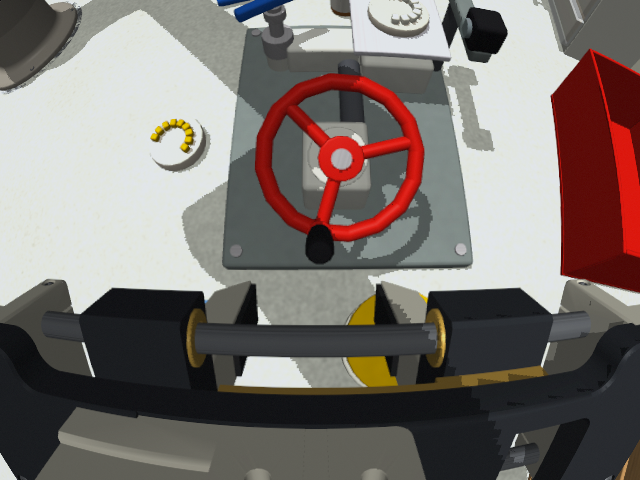

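```bash
python3 -m jog '{"xyz":[[-0.09,0.42,0.25],[-0.09,0.43,-0.75],[-0.09,0.43,-0.75],[-0.09,0.43,-0.75],[-0.09,0.43,-0.75],[-0.05,0.21,-0.38],[0,0,0]],"angular":[[-0.1,-0.1,0.05],[0,0,0],[0,0,0],[0,0,0],[0,0,0],[0,0,0],[0,0,0]]}'
python3 - <<'E'
from h import *
st(tcp_at(np.radians(-105),16),RT)
E
```

```text
time: 5.55
tool_pos: [606.0, -290.1, 135.6]
tcp_rot: [-2.626, -0.008, 0.215]
contact_force: [-0.0, -0.3, 0.4]
grip_width: 55.1
t 5.55 p [ 606.  -290.1  135.6] q [-0.71  0.93  0.81  0.32  1.81 -0.91] F [-0.  -0.3  0.4] w 55.1
xyz units total [ 0.04 -0.23 -0.87]
ang units total [ 0.06  0.09 -0.06]
crank frame ang,r,out [-109.2   42.8   28.7]
```

```bash
python3 -m jog '{"xyz":[[0.02,-0.12,-0.44],[0.02,-0.12,-0.44],[0,0,0]],"angular":[[0.06,0.09,-0.06],[0,0,0],[0,0,0]]}'
python3 - <<'E'
from h import *
st(tcp_at(np.radians(-105),16),RT)
cp=camera_params('wrist'); im=capture('wrist')
cv2.imwrite('pics/w3.png',im[:,:,::-1])
st()
E
```

```text
time: 5.85
tool_pos: [607.7, -294.9, 120.0]
tcp_rot: [-2.621, -0.002, 0.21]
contact_force: [-0.4, 0.3, 0.2]
grip_width: 55.4
t 5.85 p [ 607.7 -294.9  120. ] q [-0.71  0.96  0.8   0.32  1.8  -0.91] F [-0.4  0.3  0.2] w 55.4
xyz units total [-0.05  0.01 -0.09]
ang units total [ 0.02  0.02 -0.  ]
crank frame ang,r,out [-104.3   54.3   17.7]
t 5.9 p [ 607.8 -294.9  120.6] q [-0.71  0.96  0.8   0.32  1.8  -0.91] F [-0.5  0.6 -0.3] w 54.9
crank frame ang,r,out [-104.2   54.    18.2]
```

View pics/w3.png

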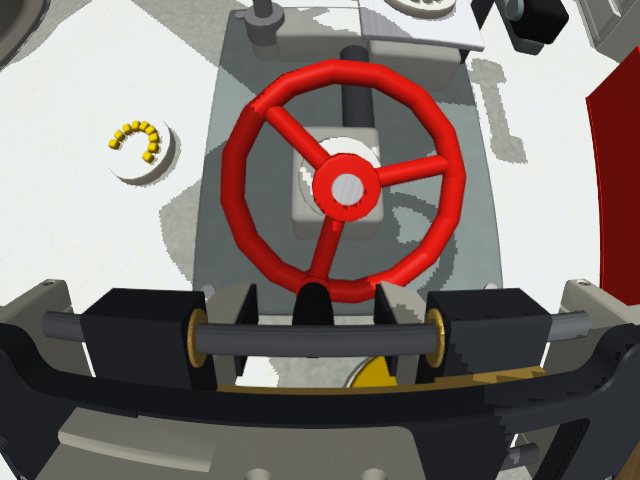

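The crank (315,285–355) sits between the fingers. Now I'll close them.

```bash
python3 -m jog '{"xyz":[[0,0,0],[0,0,0],[0,0,0],[0,0,0],[0,0,0],[0,0,0]],"angular":[[0,0,0],[0,0,0],[0,0,0],[0,0,0],[0,0,0],[0,0,0]]}' 1
python3 - <<'E'
from h import *
st(tcp_at(np.radians(-105),16),RT)
a0=-105
for s in range(0,12):
    a=np.radians(a0-15*s);b=np.radians(a0-15*(s+1))
    print(a0-15*(s+1),((tcp_at(b)-tcp_at(a))/20).round(2))
E
```

```text
time: 6.5
tool_pos: [607.9, -295.9, 121.1]
tcp_rot: [-2.622, -0.003, 0.209]
contact_force: [-0.0, -1.1, -2.0]
grip_width: 17.7
t 6.5 p [ 607.9 -295.9  121.1] q [-0.71  0.96  0.8   0.32  1.8  -0.91] F [-0.  -1.1 -2. ] w 17.7
xyz units total [-0.05  0.06 -0.14]
ang units total [0.03 0.04 0.01]
crank frame ang,r,out [-104.2   54.6   19.2]
-120 [-0.7   0.09  0.14]
-135 [-0.64  0.25  0.22]
-150 [-0.53  0.39  0.28]
-165 [-0.39  0.5   0.33]
-180 [-0.22  0.58  0.36]
-195 [-0.04  0.62  0.36]
-210 [0.15 0.62 0.33]
-225 [0.32 0.57 0.28]
-240 [0.48 0.49 0.22]
-255 [0.6  0.37 0.14]
-270 [0.68 0.23 0.05]
-285 [ 0.71  0.07 -0.05]
```

```bash
python3 -m jog '{"xyz":[[-0.7,0.09,0.14],[-0.64,0.25,0.22],[-0.53,0.39,0.28],[-0.39,0.5,0.33]],"angular":[[0,0,0],[0,0,0],[0,0,0],[0,0,0]]}'
cat > nx.py <<'E'
# print the measured state and the chords of the next arc, first one from the measured pose
from h import *
import sys
k=int(sys.argv[1]); step=float(sys.argv[2]); st(None,RT)
p=bot.get_obs()['tool_pos']; a=crank_ang(p)[0]; prev=p; lst=[]
for s in range(1,k+1):
    q=tcp_at(np.radians(a+step*s),18); lst.append(((q-prev)/20).round(2).tolist()); prev=q
print(lst)
E
python3 nx.py 8 -15
```

```text
time: 6.9
tool_pos: [563.9, -273.3, 139.1]
tcp_rot: [-2.628, -0.008, 0.206]
contact_force: [4.8, -0.5, -1.5]
grip_width: 17.3
t 6.9 p [ 563.9 -273.3  139.1] q [-0.73  0.83  1.01  0.31  1.71 -0.96] F [ 4.8 -0.5 -1.5] w 17.3
ang units total [0.08 0.1  0.03]
crank frame ang,r,out [-161.9   54.4   19.1]
[[-0.29, 0.58, 0.3], [-0.07, 0.62, 0.36], [0.11, 0.62, 0.34], [0.29, 0.59, 0.3], [0.45, 0.51, 0.23], [0.58, 0.4, 0.16], [0.67, 0.26, 0.07], [0.71, 0.1, -0.03]]
```

```bash
python3 -m jog '{"xyz":[[-0.26,0.58,0.32],[-0.07,0.62,0.36],[0.11,0.62,0.34],[0.29,0.59,0.3],[0.45,0.51,0.23],[0.58,0.4,0.16],[0.67,0.26,0.07],[0.71,0.1,-0.03]],"angular":[[0.05,0.05,0.02],[0,0,0],[0,0,0],[0,0,0],[0,0,0],[0,0,0],[0,0,0],[0,0,0]]}'
python3 nx.py 8 -15
```

```text
time: 7.7
tool_pos: [616.3, -199.9, 174.3]
tcp_rot: [-2.635, -0.001, 0.203]
contact_force: [-3.6, -14.1, -5.8]
grip_width: 17.3
t 7.7 p [ 616.3 -199.9  174.3] q [-0.6   0.82  0.95  0.35  1.75 -0.81] F [ -3.6 -14.1  -5.8] w 17.3
ang units total [0.16 0.04 0.06]
crank frame ang,r,out [74.6 55.4 19.1]
[[0.69, -0.09, -0.2], [0.63, -0.26, -0.22], [0.53, -0.4, -0.29], [0.38, -0.51, -0.33], [0.21, -0.59, -0.36], [0.03, -0.62, -0.36], [-0.15, -0.62, -0.33], [-0.33, -0.57, -0.28]]
```

```bash
python3 -m jog '{"xyz":[[0.69,-0.1,-0.16],[0.63,-0.26,-0.22],[0.53,-0.4,-0.29],[0.38,-0.51,-0.33],[0.21,-0.59,-0.36],[0.03,-0.62,-0.36],[-0.15,-0.62,-0.33],[-0.33,-0.57,-0.28]],"angular":[[0.1,0.04,0.05],[0,0,0],[0,0,0],[0,0,0],[0,0,0],[0,0,0],[0,0,0],[0,0,0]]}'
python3 nx.py 10 -15
```

```text
time: 8.5
tool_pos: [660.2, -267.6, 130.9]
tcp_rot: [-2.617, 0.008, 0.222]
contact_force: [5.4, 1.0, 1.0]
grip_width: 17.1
t 8.5 p [ 660.2 -267.6  130.9] q [-0.64  1.04  0.6   0.35  1.9  -0.81] F [5.4 1.  1. ] w 17.1
ang units total [ 0.01 -0.08 -0.12]
crank frame ang,r,out [-37.5  55.   19.2]
[[-0.41, -0.51, -0.31], [-0.54, -0.43, -0.18], [-0.64, -0.3, -0.09], [-0.7, -0.15, -0.0], [-0.71, 0.01, 0.09], [-0.67, 0.17, 0.18], [-0.59, 0.32, 0.25], [-0.46, 0.45, 0.31], [-0.31, 0.55, 0.35], [-0.13, 0.61, 0.36]]
```

```bash
python3 -m jog '{"xyz":[[-0.41,-0.51,-0.27],[-0.54,-0.43,-0.18],[-0.64,-0.3,-0.09],[-0.7,-0.15,0],[-0.71,0.01,0.09],[-0.67,0.17,0.18],[-0.59,0.32,0.25],[-0.46,0.45,0.31]],"angular":[[0,-0.08,-0.1],[0,0,0],[0,0,0],[0,0,0],[0,0,0],[0,0,0],[0,0,0],[0,0,0]]}'
python3 nx.py 10 -10
```

```text
time: 9.3
tool_pos: [566.7, -277.1, 136.6]
tcp_rot: [-2.622, -0.013, 0.212]
contact_force: [7.6, 1.0, 0.1]
grip_width: 17.5
t 9.3 p [ 566.7 -277.1  136.6] q [-0.73  0.85  0.99  0.31  1.72 -0.97] F [7.6 1.  0.1] w 17.5
ang units total [ 0.02  0.13 -0.02]
crank frame ang,r,out [-156.3   54.4   19.1]
[[-0.26, 0.37, 0.17], [-0.16, 0.39, 0.24], [-0.08, 0.41, 0.24], [0.01, 0.42, 0.24], [0.09, 0.41, 0.22], [0.17, 0.4, 0.2], [0.24, 0.37, 0.18], [0.31, 0.33, 0.15], [0.37, 0.28, 0.12], [0.42, 0.22, 0.08]]
```

Total so far is about 412°. I'll continue with 10° chords.

```bash
python3 -m jog '{"xyz":[[-0.24,0.37,0.2],[-0.16,0.39,0.24],[-0.08,0.41,0.24],[0.01,0.42,0.24],[0.09,0.41,0.22],[0.17,0.4,0.2],[0.24,0.37,0.18],[0.31,0.33,0.15]],"angular":[[0,0.1,0],[0,0,0],[0,0,0],[0,0,0],[0,0,0],[0,0,0],[0,0,0],[0,0,0]]}'
python3 nx.py 10 -10
```

```text
time: 10.1
tool_pos: [574.7, -214.7, 170.9]
tcp_rot: [-2.63, -0.004, 0.209]
contact_force: [2.7, -6.2, -4.2]
grip_width: 17.5
t 10.1 p [ 574.7 -214.7  170.9] q [-0.65  0.76  1.07  0.33  1.71 -0.88] F [ 2.7 -6.2 -4.2] w 17.5
ang units total [0.11 0.06 0.01]
crank frame ang,r,out [121.8  54.9  19.1]
[[0.37, 0.3, 0.06], [0.42, 0.21, 0.07], [0.46, 0.15, 0.03], [0.47, 0.08, -0.01], [0.48, 0.0, -0.05], [0.47, -0.07, -0.09], [0.44, -0.14, -0.13], [0.4, -0.21, -0.16], [0.35, -0.27, -0.19], [0.29, -0.32, -0.21]]
```

```bash
python3 -m jog '{"xyz":[[0.37,0.28,0.1],[0.42,0.21,0.07],[0.46,0.15,0.03],[0.47,0.08,-0.01],[0.48,0,-0.05],[0.47,-0.07,-0.09],[0.44,-0.14,-0.13],[0.4,-0.21,-0.16],[0.35,-0.27,-0.19],[0.29,-0.32,-0.21]],"angular":[[0.1,0.06,0],[0,0,0],[0,0,0],[0,0,0],[0,0,0],[0,0,0],[0,0,0],[0,0,0],[0,0,0],[0,0,0]]}'
python3 nx.py 10 -10
```

```text
time: 11.1
tool_pos: [656.1, -217.6, 159.6]
tcp_rot: [-2.612, 0.02, 0.215]
contact_force: [-3.5, -1.2, 2.1]
grip_width: 17.2
t 11.1 p [ 656.1 -217.6  159.6] q [-0.59  0.95  0.71  0.36  1.87 -0.76] F [-3.5 -1.2  2.1] w 17.2
ang units total [-0.02 -0.2  -0.05]
crank frame ang,r,out [25.6 55.5 19.2]
[[0.22, -0.33, -0.28], [0.17, -0.38, -0.24], [0.09, -0.41, -0.24], [0.01, -0.42, -0.24], [-0.07, -0.42, -0.23], [-0.16, -0.4, -0.21], [-0.23, -0.38, -0.19], [-0.3, -0.34, -0.16], [-0.36, -0.29, -0.12], [-0.41, -0.24, -0.08]]
```

Total is about 590° (1.64 turns) with no stop yet.

```bash
python3 -m jog '{"xyz":[[0.22,-0.35,-0.24],[0.17,-0.38,-0.24],[0.09,-0.41,-0.24],[0.01,-0.42,-0.24],[-0.07,-0.42,-0.23],[-0.16,-0.4,-0.21],[-0.23,-0.38,-0.19],[-0.3,-0.34,-0.16],[-0.36,-0.29,-0.12],[-0.41,-0.24,-0.08]],"angular":[[0,-0.2,-0.05],[0,0,0],[0,0,0],[0,0,0],[0,0,0],[0,0,0],[0,0,0],[0,0,0],[0,0,0],[0,0,0]]}'
python3 nx.py 10 -10
```

```text
time: 12.1
tool_pos: [666.1, -237.7, 147.2]
tcp_rot: [-2.566, -0.085, 0.26]
contact_force: [38.9, 9.1, -3.6]
grip_width: 17.5
t 12.1 p [ 666.1 -237.7  147.2] q [-0.63  1.    0.67  0.43  1.87 -0.87] F [38.9  9.1 -3.6] w 17.5
ang units total [-0.67  0.67 -0.5 ]
crank frame ang,r,out [-1.2 55.6 19.3]
[[-0.0, -0.39, -0.29], [-0.05, -0.42, -0.23], [-0.13, -0.41, -0.22], [-0.21, -0.39, -0.19], [-0.28, -0.35, -0.17], [-0.34, -0.31, -0.13], [-0.39, -0.26, -0.1], [-0.43, -0.19, -0.06], [-0.46, -0.13, -0.02], [-0.48, -0.06, 0.03]]
```

The wheel stopped at about -1° after 617° (1.71 turns), which is probably the stop. I'll relax the radial load and press tangentially to confirm.

```bash
python3 -m jog '{"xyz":[[0.1,0,0],[0.07,-0.33,-0.2],[0.07,-0.33,-0.2]],"angular":[[-0.67,0.67,-0.5],[-0.1,0.1,-0.1],[0,0,0]]}'
python3 nx.py 1 -10
python3 -m jog '{"xyz":[[0.07,-0.33,-0.2],[0.07,-0.33,-0.2]],"angular":[[0,0,0],[0,0,0]]}'
python3 - <<'E'
from h import *
st(None,RT); F=bot.get_obs()['contact_force']; print('F u,v,n',F@u,F@v,F@n)
cp=camera_params('wrist'); im=capture('wrist')
cv2.imwrite('pics/w4.png',im[:,:,::-1]); np.save('cpw4.npy',cp,allow_pickle=True)
E
```

```text
time: 12.4
tool_pos: [666.0, -239.0, 145.9]
tcp_rot: [-2.602, 0.026, 0.215]
contact_force: [-14.6, 22.9, 17.2]
grip_width: 17.6
t 12.4 p [ 666.  -239.   145.9] q [-0.61  1.02  0.61  0.36  1.92 -0.76] F [-14.6  22.9  17.2] w 17.6
ang units total [-0.1  -0.28 -0.05]
crank frame ang,r,out [-2.9 55.3 18.8]
[[0.0, -0.4, -0.27]]
time: 12.6
tool_pos: [666.0, -239.7, 145.3]
tcp_rot: [-2.576, 0.03, 0.233]
contact_force: [-13.7, 19.4, 14.1]
grip_width: 17.7
t 12.6 p [ 666.  -239.7  145.3] q [-0.61  1.05  0.56  0.37  1.96 -0.76] F [-13.7  19.4  14.1] w 17.7
ang units total [-0.33 -0.37 -0.22]
crank frame ang,r,out [-3.8 55.2 18.7]
F u,v,n -9.36813328732985 25.976460515969013 1.281360131231306
```

View pics/w4.png

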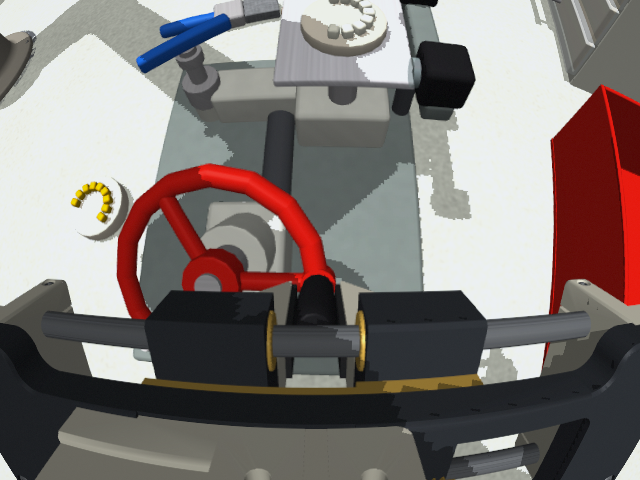

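The stop is confirmed: 26 N tangential against about 2 N running friction, with no further motion. The wrist view shows the crank at (318,300), the spoke pointing along +x, and the stage raised. Now I'll back off 90°.

```bash
python3 - <<'E'
from h import *
cp=np.load('cpw4.npy',allow_pickle=True).item()
def onplane(px,out):
    o,d=ray('wrist',px,cp); return o+d*(((W+out*n)-o)@n)/(d@n)
for px in((212,283),(255,281),(290,280)):
    p=onplane(px,0); print(crank_ang(p))
E
python3 nx.py 6 15
```

```text
(np.float64(-119.76332420604085), np.float64(2.8239126113129562), np.float64(-6.351178492136501e-15))
(np.float64(-1.2083122667545265), np.float64(22.46152598094397), np.float64(1.7687143968825752e-14))
(np.float64(0.8226282311136576), np.float64(40.94858618210875), np.float64(-1.0836149016789535e-14))
t 12.65 p [ 666.1 -239.9  145.2] q [-0.61  1.05  0.56  0.38  1.96 -0.76] F [-14.4  17.8  17.5] w 17.5
ang units total [-0.33 -0.37 -0.22]
crank frame ang,r,out [-4.1 55.3 18.7]
[[-0.19, 0.61, 0.33], [-0.34, 0.53, 0.34], [-0.49, 0.43, 0.3], [-0.61, 0.29, 0.24], [-0.69, 0.14, 0.16], [-0.71, -0.02, 0.07]]
```

```bash
python3 -m jog '{"xyz":[[-0.14,0.6,0.36],[-0.34,0.53,0.34],[-0.49,0.43,0.3],[-0.61,0.29,0.24],[-0.69,0.14,0.16],[-0.71,-0.02,0.07],[0,0,0]],"angular":[[-0.3,-0.3,-0.2],[0,0,0],[0,0,0],[0,0,0],[0,0,0],[0,0,0],[0,0,0]]}'
python3 nx.py 1 5
```

```text
time: 13.35
tool_pos: [604.1, -204.7, 172.1]
tcp_rot: [-2.621, 0.009, 0.206]
contact_force: [-1.5, -1.1, -1.3]
grip_width: 17.3
t 13.35 p [ 604.1 -204.7  172.1] q [-0.62  0.81  0.97  0.35  1.76 -0.82] F [-1.5 -1.1 -1.3] w 17.3
ang units total [ 0.04 -0.08  0.03]
crank frame ang,r,out [87.9 50.5 18.3]
[[-0.27, 0.15, 0.1]]
```

```bash
python3 -m jog '{"xyz":[[0,0,0],[0,0,0],[0,0,0],[0,0,0],[0,0,0]],"angular":[[0,0,0],[0,0,0],[0,0,0],[0,0,0],[0,0,0]]}' -0.3
python3 -m jog '{"xyz":[[0.05,-0.25,0.43],[0.08,-0.4,0.7],[0.1,-0.49,0.87],[0.1,-0.49,0.87],[0.1,-0.49,0.87],[0.1,-0.49,0.87],[0,0,0]],"angular":[[0,0,0],[0,0,0],[0,0,0],[0,0,0],[0,0,0],[0,0,0],[0,0,0]]}'
python3 - <<'E'
from h import *
st()
cp=camera_params('wrist'); im=capture('wrist')
cv2.imwrite('pics/w5.png',im[:,:,::-1]); np.save('cpw5.npy',cp,allow_pickle=True)
for a in(80,90,100):print(proj('wrist',tcp_at(np.radians(a),9),cp))
E
```

```text
time: 13.85
tool_pos: [606.1, -202.8, 171.5]
tcp_rot: [-2.618, 0.008, 0.208]
contact_force: [0.6, 0.7, -0.6]
grip_width: 53.0
time: 14.55
tool_pos: [616.9, -257.4, 270.5]
tcp_rot: [-2.619, 0.008, 0.21]
contact_force: [0.0, -0.2, 0.3]
grip_width: 59.6
t 14.55 p [ 616.9 -257.4  270.5] q [-0.66  0.86  0.6   0.37  2.07 -0.76] F [ 0.  -0.2  0.3] w 59.6
crank frame ang,r,out [ 86.3  52.8 130.6]
[324.50355388 233.88912148]
[312.2665757  232.86147813]
[300.05106824 233.91247974]
```

View pics/w5.png

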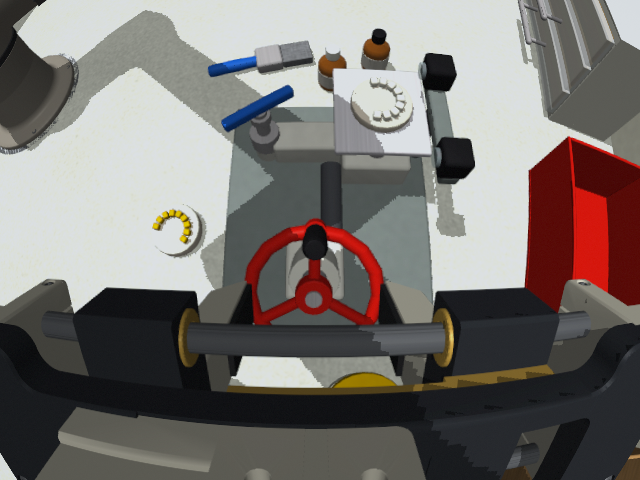

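The crank base appears at (315,228), about 88°, so the back-off is roughly 88°. Next is the T-handle, starting with bystander positions and the target deltas.

```bash
cat >> h.py <<'E'
TEE=np.array([510.6,-60.5,118.])
RD=lambda yaw:R.from_euler('xyz',[np.pi,0,np.radians(yaw)])
E
python3 - <<'E'
from h import *
st(TEE+[0,0,112],RD(-45.5))
print('bottle_b',onz('top',(295,253),75),'bottle_a',onz('top',(278,230),75))
E
```

```text
t 14.6 p [ 616.7 -256.6  269.1] q [-0.66  0.86  0.6   0.37  2.07 -0.76] F [ 1.   0.1 -0.5] w 60.0
xyz units total [-5.3   9.81 -1.95]
ang units total [-5.02  1.42 -9.34]
crank frame ang,r,out [ 86.4  52.8 129. ]
bottle_b [562.16242546  80.28876513  75.        ] bottle_a [616.63670954 123.20234581  75.        ]
```

```bash
python3 -m jog '{"xyz":[[-0.5,0.9,0.2],[-0.5,0.9,0],[-0.5,0.9,0],[-0.5,0.9,0],[-0.5,0.9,0],[-0.5,0.9,0],[-0.5,0.9,0],[-0.5,0.9,0],[-0.4,0.9,0],[-0.4,0.9,0]],"angular":[[-0.42,0.12,-0.78],[-0.42,0.12,-0.78],[-0.42,0.12,-0.78],[-0.42,0.12,-0.78],[-0.42,0.12,-0.78],[-0.42,0.12,-0.78],[-0.42,0.12,-0.78],[-0.42,0.12,-0.78],[-0.42,0.12,-0.78],[-0.42,0.12,-0.78]]}' -0.3
python3 - <<'E'
from h import *
st(TEE+[0,0,100],RD(-45.5))
E
```

```text
time: 15.6
tool_pos: [509.5, -67.7, 256.7]
tcp_rot: [-3.069, 0.049, -0.668]
contact_force: [-0.2, -0.1, -0.3]
grip_width: 59.6
t 15.6 p [509.5 -67.7 256.7] q [-0.33  0.3   1.5   0.09  1.36  0.32] F [-0.2 -0.1 -0.3] w 59.6
xyz units total [ 0.05  0.36 -1.94]
ang units total [-0.82  0.12 -1.18]
crank frame ang,r,out [105.4 234.3  14.8]
```

```bash
python3 -m jog '{"xyz":[[0.02,0.2,-0.9],[0.02,0.1,-0.9],[0,0,0],[0,0,0]],"angular":[[-0.4,0.05,-0.6],[-0.4,0.05,-0.6],[0,0,0],[0,0,0]]}' -0.3
python3 - <<'E'
from h import *
st(TEE-[0,0,11],RD(-45.5))
cp=camera_params('wrist'); im=capture('wrist')
cv2.imwrite('pics/w6.png',im[:,:,::-1])
hs=cv2.cvtColor(im,cv2.COLOR_RGB2HSV); m=cv2.inRange(hs,(105,110,40),(128,255,255)); m[280:]=0
k,l,s,ce=cv2.connectedComponentsWithStats(m)
for i in range(1,k):
    if s[i,4]>200:
        q=np.argwhere(l==i)[:,::-1].astype(np.float32);b=cv2.boxPoints(cv2.minAreaRect(q));print(s[i],ce[i],b.tolist())
        print(np.array([onz('wrist',p,125,cp) for p in b]).round(1), onz('wrist',ce[i],122,cp))
E
```

```text
time: 16.0
tool_pos: [505.9, -55.7, 218.7]
tcp_rot: [3.141, 0.001, -0.791]
contact_force: [0.1, -0.1, 0.7]
grip_width: 59.4
t 16.0 p [505.9 -55.7 218.7] q [-0.26  0.32  1.58 -0.    1.24  0.53] F [ 0.1 -0.1  0.7] w 59.4
xyz units total [ 0.24 -0.24 -5.59]
ang units total [ 0.   -0.01 -0.03]
crank frame ang,r,out [106.2 226.7 -24.4]
[ 145  153   32   70 1172] [160.54607509 188.28668942] [[142.86151123046875, 219.5076904296875], [161.27688598632812, 151.984619140625], [178.36920166015625, 156.64614868164062], [159.95382690429688, 224.16921997070312]]
[[429.1  50.3 125. ]
 [477.7  71.1 125. ]
 [484.1  58.8 125. ]
 [436.3  37.5 125. ]] [456.24029446  54.90533957 122.        ]
[ 318  185   17   95 1554] [325.73230373 231.57207207] [[318.0, 185.0], [334.0, 185.0], [334.0, 279.0], [318.0, 279.0]]
[[537.6 -26.9 125. ]
 [545.3 -34.7 125. ]
 [497.2 -83.6 125. ]
 [489.  -75.2 125. ]] [517.62995204 -54.53481682 122.        ]
```

View pics/w6.png

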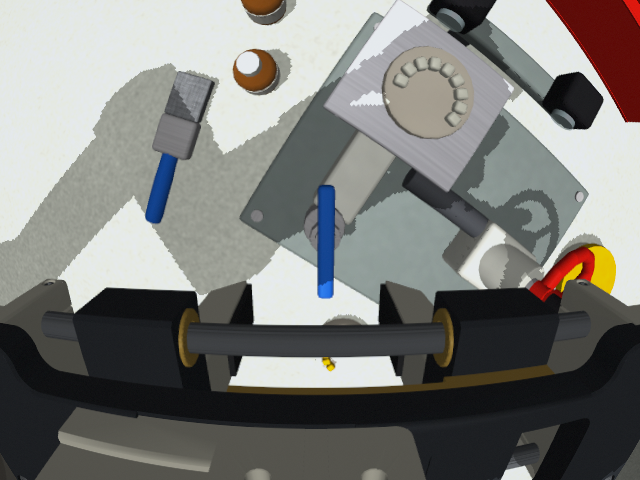

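The bar is vertical at column 326 (rows 185–297), so it is square to the jaws, and its upper end at (541,-31) agrees with the earlier fix. Descending.

```bash
python3 -m jog '{"xyz":[[0.12,-0.12,-0.5],[0.12,-0.12,-0.8],[0,0,-0.9],[0,0,-0.9],[0,0,-0.6],[0,0,0]],"angular":[[0,0,0],[0,0,0],[0,0,0],[0,0,0],[0,0,0],[0,0,0]]}' -0.3
python3 - <<'E'
from h import *
st(TEE-[0,0,11],RD(-45.5))
cp=camera_params('wrist'); im=capture('wrist')
cv2.imwrite('pics/w7.png',im[:,:,::-1])
E
```

```text
time: 16.65
tool_pos: [512.6, -65.7, 142.1]
tcp_rot: [-3.138, -0.002, -0.793]
contact_force: [-1.3, 0.3, 0.0]
grip_width: 59.5
t 16.65 p [512.6 -65.7 142.1] q [-0.28  0.41  1.67  0.    1.05  0.51] F [-1.3  0.3  0. ] w 59.5
xyz units total [-0.1   0.26 -1.75]
ang units total [-0.01  0.04 -0.01]
crank frame ang,r,out [109.1 179.6 -85.2]
```

View pics/w7.png

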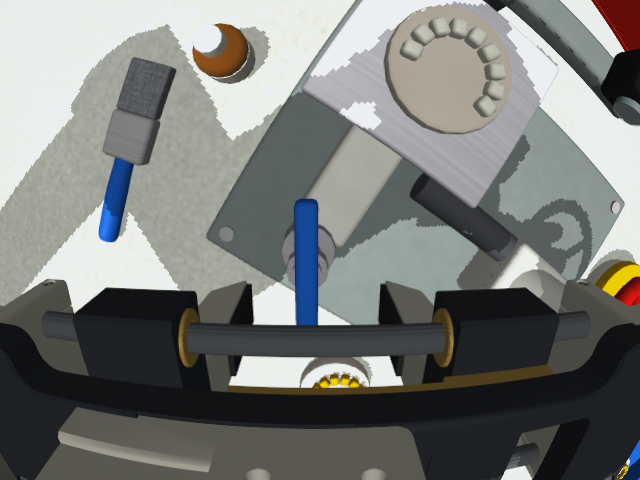

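```bash
python3 -m jog '{"xyz":[[-0.1,0.25,0],[0,0,-0.6],[0,0,-0.6],[0,0,-0.5],[0,0,0]],"angular":[[0,0.04,0],[0,0,0],[0,0,0],[0,0,0],[0,0,0]]}' -0.3
python3 - <<'E'
from h import *
st(TEE-[0,0,11],RD(-45.5))
E
```

```text
time: 17.2
tool_pos: [512.2, -61.4, 108.0]
tcp_rot: [-3.138, -0.003, -0.793]
contact_force: [0.5, 0.8, 0.3]
grip_width: 59.5
t 17.2 p [512.2 -61.4 108. ] q [-0.27  0.45  1.72  0.    0.97  0.52] F [0.5 0.8 0.3] w 59.5
xyz units total [-0.08  0.04 -0.05]
ang units total [-0.    0.04 -0.01]
crank frame ang,r,out [ 110.5  166.9 -116.9]
```

```bash
python3 -m jog '{"xyz":[[-0.05,0.03,0],[0,0,0],[0,0,0],[0,0,0],[0,0,0],[0,0,0],[0,0,0]],"angular":[[0,0,0],[0,0,0],[0,0,0],[0,0,0],[0,0,0],[0,0,0],[0,0,0]]}' 1
python3 - <<'E'
from h import *
st(TEE-[0,0,11],RD(-45.5));print(bot.get_obs()['moment'])
E
```

```text
time: 17.9
tool_pos: [511.2, -60.4, 108.6]
tcp_rot: [-3.138, -0.003, -0.793]
contact_force: [-0.6, 2.1, -0.4]
grip_width: 13.5
t 17.9 p [511.2 -60.4 108.6] q [-0.27  0.45  1.72  0.    0.97  0.52] F [-0.6  2.1 -0.4] w 13.5
xyz units total [-0.03 -0.   -0.08]
ang units total [-0.01  0.05 -0.01]
crank frame ang,r,out [ 110.5  168.4 -116.9]
[ 0.1991654   0.34827615 -0.00495974]
```

Gripped at 13.5 mm. Now I'll turn it clockwise.

```bash
python3 -m jog '{"xyz":[[0,0,0],[0,0,0],[0,0,0],[0,0,0],[0,0,0],[0,0,0]],"angular":[[0,0,-0.8],[0,0,-0.8],[0,0,-0.8],[0,0,-0.8],[0,0,-0.8],[0,0,-0.8]]}'
python3 - <<'E'
from h import *
st(TEE-[0,0,10],RD(-120));print(bot.get_obs()['moment'])
E
```

```text
time: 18.5
tool_pos: [511.2, -60.4, 108.6]
tcp_rot: [-3.138, -0.004, -1.312]
contact_force: [0.6, 0.9, -0.7]
grip_width: 13.4
t 18.5 p [511.2 -60.4 108.6] q [-0.27  0.45  1.72 -0.    0.97  1.05] F [ 0.6  0.9 -0.7] w 13.4
xyz units total [-0.03 -0.   -0.03]
ang units total [ 0.04  0.03 -7.47]
crank frame ang,r,out [ 110.5  168.4 -116.9]
[0.00520082 0.24532711 0.20483637]
```

```bash
python3 -m jog '{"xyz":[[0,0,0],[0,0,0],[0,0,0],[0,0,0],[0,0,0]],"angular":[[0,0,-0.8],[0,0,-0.8],[0,0,-0.8],[0,0,-0.8],[0,0,-0.8]]}'
python3 -c "
from h import *
st();print(bot.get_obs()['moment'])"
python3 -m jog '{"xyz":[[0,0,0],[0,0,0],[0,0,0]],"angular":[[0,0,-0.6],[0,0,-0.6],[0,0,-0.6]]}'
python3 -c "
from h import *
st();print(bot.get_obs()['moment'])"
```

```text
time: 19.0
tool_pos: [511.2, -60.5, 108.6]
tcp_rot: [-3.138, -0.005, -1.746]
contact_force: [-0.9, 0.2, -0.3]
grip_width: 13.5
t 19.0 p [511.2 -60.5 108.6] q [-0.26  0.45  1.72 -0.01  0.97  1.49] F [-0.9  0.2 -0.3] w 13.5
crank frame ang,r,out [ 110.5  168.3 -116.9]
[0.01210019 0.18685347 0.22501863]
time: 19.3
tool_pos: [511.2, -60.5, 108.6]
tcp_rot: [-3.138, -0.006, -1.942]
contact_force: [-0.2, -0.5, 0.0]
grip_width: 13.2
t 19.3 p [511.2 -60.5 108.6] q [-0.26  0.45  1.72 -0.01  0.97  1.68] F [-0.2 -0.5  0. ] w 13.2
crank frame ang,r,out [ 110.5  168.3 -116.9]
[0.06771542 0.2688277  0.18174123]
```

```bash
python3 -m jog '{"xyz":[[0,0,0],[0,0,0]],"angular":[[0,0,-0.4],[0,0,-0.4]]}'
python3 -c "
from h import *
st();print(bot.get_obs()['moment'])"
python3 -m jog '{"xyz":[[0,0,0],[0,0,0]],"angular":[[0,0,-0.4],[0,0,-0.4]]}'
python3 - <<'E'
from h import *
st();print(bot.get_obs()['moment'])
cv2.imwrite('pics/w8.png',capture('wrist')[:,:,::-1])
E
```

```text
time: 19.5
tool_pos: [511.2, -60.5, 108.6]
tcp_rot: [-3.138, -0.006, -2.028]
contact_force: [0.0, 0.4, 0.4]
grip_width: 13.6
t 19.5 p [511.2 -60.5 108.6] q [-0.26  0.45  1.72 -0.01  0.97  1.77] F [0.  0.4 0.4] w 13.6
crank frame ang,r,out [ 110.5  168.3 -116.9]
[0.15935139 0.17673901 0.30347221]
time: 19.7
tool_pos: [511.2, -60.5, 108.6]
tcp_rot: [-3.137, -0.006, -2.114]
contact_force: [-0.3, 0.7, 0.6]
grip_width: 13.6
t 19.7 p [511.2 -60.5 108.6] q [-0.26  0.45  1.72 -0.01  0.97  1.86] F [-0.3  0.7  0.6] w 13.6
crank frame ang,r,out [ 110.5  168.3 -116.8]
[0.12557344 0.21603644 0.51081655]
```

View pics/w8.png

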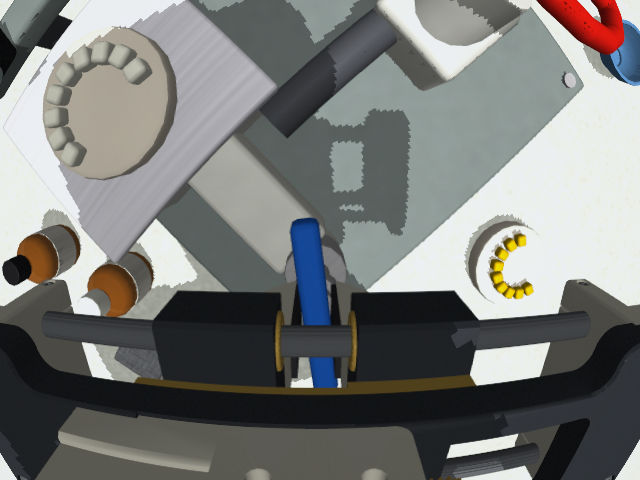

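The moment rose from 0.22 to 0.51 N m and the bar (303,222)–(325,380) now lags the jaws by about 7°, so it appears to be at the stop. One more small push will confirm it.

```bash
python3 -m jog '{"xyz":[[0,0,0],[0,0,0]],"angular":[[0,0,-0.4],[0,0,-0.4]]}'
python3 -c "
from h import *
st();print(bot.get_obs()['moment'])"
```

```text
time: 19.95
tool_pos: [511.2, -60.6, 108.6]
tcp_rot: [-3.137, -0.007, -2.198]
contact_force: [-2.0, 1.4, 1.4]
grip_width: 14.8
t 19.95 p [511.2 -60.6 108.6] q [-0.26  0.45  1.72 -0.01  0.97  1.94] F [-2.   1.4  1.4] w 14.8
crank frame ang,r,out [ 110.5  168.3 -116.8]
[0.31726404 0.58925982 0.67647023]
```

The torque is up to 0.68 N m and the jaws are being prised open from 13.5 to 14.8 mm, so it is tight. Releasing and retreating upward.

```bash
python3 -m jog '{"xyz":[[0,0,0],[0,0,0],[0,0,0],[0,0,0],[0,0,0]],"angular":[[0,0,0],[0,0,0],[0,0,0],[0,0,0],[0,0,0]]}' -0.3
python3 -m jog '{"xyz":[[0,0,0.4],[0,0,0.8],[0,0,1],[0,0,1],[0,0,1],[0,0,1],[0,0,1],[-0.2,0.2,1],[-0.2,0.2,1],[0,0,0]],"angular":[[0,0,0],[0,0,0],[0,0,0],[0,0,0],[0,0,0],[0,0,0],[0,0,0],[0,0,0],[0,0,0],[0,0,0]]}'
python3 -m jog '{"xyz":[[-0.6,0.7,0.5],[-0.6,0.7,0.5],[-0.6,0.8,0.5],[-0.6,0.8,0.5],[-0.4,0.8,0.5],[-0.4,0.8,0.5],[-0.4,0.8,0],[-0.4,0.8,0],[-0.4,0.8,0],[0,0,0]],"angular":[[0,0,0],[0,0,0],[0,0,0],[0,0,0],[0,0,0],[0,0,0],[0,0,0],[0,0,0],[0,0,0],[0,0,0]]}'
python3 - <<'E'
from h import *
st()
for nm in('top','side'):
    im=capture(nm)[:,:,::-1]; cv2.imwrite(f'pics/{nm}9.png',im)
E
```

```text
time: 20.45
tool_pos: [511.8, -60.9, 108.9]
tcp_rot: [-3.136, -0.007, -2.195]
contact_force: [0.3, 0.4, 0.0]
grip_width: 49.7
time: 21.45
tool_pos: [502.4, -52.6, 284.4]
tcp_rot: [-3.133, -0.005, -2.194]
contact_force: [-0.0, -0.2, -0.0]
grip_width: 59.8
time: 22.45
tool_pos: [404.3, 97.0, 346.5]
tcp_rot: [-3.136, -0.006, -2.192]
contact_force: [-0.3, -0.8, 0.0]
grip_width: 59.4
t 22.45 p [404.3  97.  346.5] q [ 0.06  0.06  1.55 -0.01  1.53  2.25] F [-0.3 -0.8  0. ] w 59.4
crank frame ang,r,out [107.  448.7   1.1]
```

View pics/side9.png

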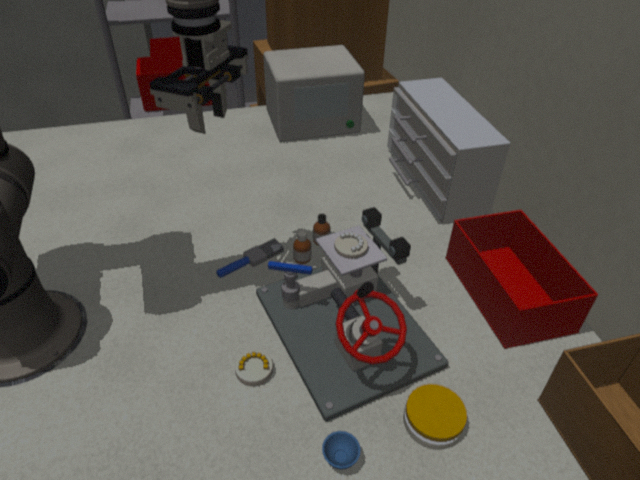

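View pics/top9.png

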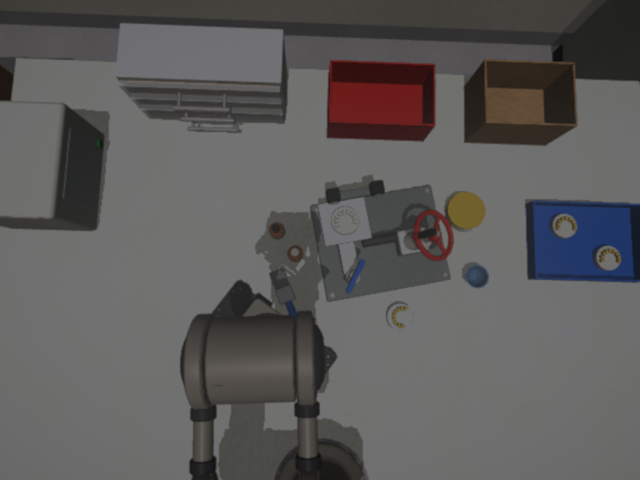

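```bash
python3 - <<'E'
from h import *
for f in('0','9'):
    im=cv2.imread(f'pics/top{f}.png');hs=cv2.cvtColor(im,cv2.COLOR_BGR2HSV)
    m=cv2.inRange(hs,(105,110,40),(128,255,255));k,l,s,ce=cv2.connectedComponentsWithStats(m)
    i=min((i for i in range(1,k) if s[i,4]>40),key=lambda i:np.hypot(*(ce[i]-(355,275))))
    q=np.argwhere(l==i)[:,::-1]
    P=np.array([onz('top',p,125) for p in q])[:,:2]; d=P-P.mean(0); w,V=np.linalg.eigh(d.T@d); a=np.degrees(np.arctan2(V[1,1],V[0,1]))
    print(f,P.mean(0),'bar az',a%180)
    a,b=cv2.imread('pics/side0.png'),cv2.imread('pics/side9.png')
im=cv2.imread('pics/side9.png');cv2.imwrite('pics/side9z.png',cv2.resize(im[190:377,210:460],(800,600),interpolation=cv2.INTER_CUBIC))
for a in(70,80,90,100,110):print(a,proj('side',tcp_at(np.radians(a),54)).round(1),proj('side',tcp_at(np.radians(a),9)).round(1),proj('top',tcp_at(np.radians(a),54)).round(1))
E
```

```text
0 [510.31674994 -59.70281205] bar az 44.707795972000326
9 [510.34621939 -59.73266834] bar az 155.6220815059932
70 [379.1 283.6] [369.9 291.2] [433.7 223. ]
80 [373.4 284. ] [364.5 291.6] [433.9 227.3]
90 [368.  285.4] [359.3 293. ] [434.5 231.7]
100 [362.9 287.8] [354.4 295.3] [435.7 236.1]
110 [358.4 291.1] [350.  298.5] [437.5 240.2]
```

View pics/side9z.png

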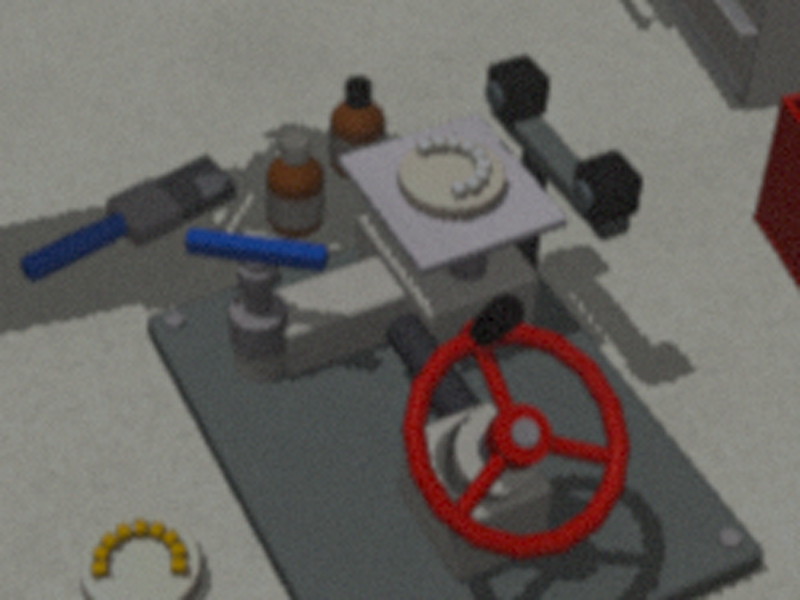

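The T-handle turned 69° (1.21 rad), so the clamp is at least 1.21 rad. The crank at side pixel (366,289) puts the wheel at about 86–88°. The bystanders appear at the same pixels as before, and the arm is clear. Handing in.

```bash
python3 - <<'E'
from h import *
st(); bot.close_job(); print('done')
E
```

```text
t 22.55 p [405.3  95.5 346.4] q [ 0.05  0.06  1.55 -0.01  1.52  2.25] F [ 1.1  0.6 -0. ] w 59.5
crank frame ang,r,out [106.9 447.1   1.7]
the job is handed in; nothing more can be done
done
```

The job is done and handed in at 22.6 s of the 72 s allowed; no verdict is reported.

**Top stop:** I cranked the wheel about 1.7 turns clockwise until it stopped. Pressing further met about 26 N tangentially, against roughly 2 N when running free, and the wheel did not turn.

**Back-off:** I backed the wheel off a quarter turn. The wrist picture just after release put the crank about 88° from the stop, and the last side picture about 86°. The allowed range is 70 to 110°.

**T-handle:** I turned it clockwise until the torque rose from about 0.22 to 0.68 N m. The top pictures before and after show it turned 69° (1.21 rad), so the clamp is past the required 1.08 rad.

**Bystanders and arm:** By eye, the last top and side pictures show the bystanders where they started; I did not measure them. In the last top view the arm hides part of the brush, but the side view shows it in its starting place. The gripper is open and well clear of everything.

**Slips and disagreements:**
- The crank slipped about 2 to 4 mm in the pads while pressed against the stop.
- The T-handle bar slipped several degrees in the jaws when it came up tight.
- The base plate measured about 15 mm nearer the front than the stand's stated dimensions imply from the wheel and T-handle. I worked from the positions measured on the wheel and T-handle themselves.

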